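# Size a diopter ring in the stepped gauge

### The job

Pick up the diopter ring that stands on the felt pad and try its spigot in the stepped gauge, starting at the smallest bore and going up one step at a time, without forcing it, until it enters. Leave it standing in the first bore it enters, pushed fully home so that its band sits flat on the step, and let go. Leave the two rings in the tray and everything else where they lie.

Things in the scene. Friction and masses are not known exactly. Their poses are not given: they have to be found in the camera images.
- gauge: steel stepped gauge fixed to the bench, 52 mm wide (x), 294 long (y). Origin: centre of underside; z up. Five treads, each with an upright through bore at x = 0: at y = +100 mm bore 22, tread 26 high; +50: 25, 29 high; 0: 28, 32 high; -50: 31, 35 high; -100: 34, 38 high. A spigot that fits has 1 mm play on diameter and goes in until the band lies on the tread; one too big (2 mm or more) stays on the mouth
- pad: grey felt pad 90 x 90 mm, 4 mm thick, fixed; origin: centre of its underside. The ring to be sized stands on it.
- ring_p_grip (a point): one of three silver diopter rings (solid, lens in) that look alike, about 50 g; point: centre of the knurled band, 42 mm across, 16 high; z: ring axis, up. Below the band hides a spigot 8 mm long (foot 16 mm below this point, chamfer 0.8 mm) of 24, 27 or 30 mm diameter, unmarked. Which ring stands on the pad varies; the others stand in the wooden tray. Fingertips below the band's lower edge would meet the tread
- ring_q_grip (a point): one of three silver diopter rings (solid, lens in) that look alike, about 50 g; point: centre of the knurled band, 42 mm across, 16 high; z: ring axis, up. Below the band hides a spigot 8 mm long (foot 16 mm below this point, chamfer 0.8 mm) of 24, 27 or 30 mm diameter, unmarked. Which ring stands on the pad varies; the others stand in the wooden tray. Fingertips below the band's lower edge would meet the tread
- ring_r_grip (a point): one of three silver diopter rings (solid, lens in) that look alike, about 50 g; point: centre of the knurled band, 42 mm across, 16 high; z: ring axis, up. Below the band hides a spigot 8 mm long (foot 16 mm below this point, chamfer 0.8 mm) of 24, 27 or 30 mm diameter, unmarked. Which ring stands on the pad varies; the others stand in the wooden tray. Fingertips below the band's lower edge would meet the tread
- cap0: black bakelite lens cap, 54 mm across, 13 mm high; origin: centre of its underside. Leave alone.
- cap1: the other black bakelite lens cap, alike. Leave alone.
- hinge: bronze bridge hinge casting lying on the bench, 75 mm long (x), 80 mm wide, 24 mm high; origin: on the bench under its middle. Leave alone.
- plug: boxwood lens-centring plug standing upright, 34 mm across, 43 mm high; origin: centre of its underside. Leave alone.

How it is judged:
On the way, in this order (a step that is already met when the one before it is completed fails the run):
1. the ring is tried in the smallest bore (held over it within 4 mm of its axis, spigot touching the mouth) (((x of ring_p_grip in the frame of gauge between -0.004 and 0.004 m and y of ring_p_grip in the frame of gauge between 0.096 and 0.104 m and z of ring_p_grip in the frame of gauge below 0.045 m and contact force between the fingers and ring_p above 0.3 N and (contact force between ring_p and gauge above 0.3 N or z of ring_p_grip in the frame of gauge below 0.04 m)) or (x of ring_q_grip in the frame of gauge between -0.004 and 0.004 m and y of ring_q_grip in the frame of gauge between 0.096 and 0.104 m and z of ring_q_grip in the frame of gauge below 0.045 m and contact force between the fingers and ring_q above 0.3 N and (contact force between ring_q and gauge above 0.3 N or z of ring_q_grip in the frame of gauge below 0.04 m)) or (x of ring_r_grip in the frame of gauge between -0.004 and 0.004 m and y of ring_r_grip in the frame of gauge between 0.096 and 0.104 m and z of ring_r_grip in the frame of gauge below 0.045 m and contact force between the fingers and ring_r above 0.3 N and (contact force between ring_r and gauge above 0.3 N or z of ring_r_grip in the frame of gauge below 0.04 m)))), for 0.1 s.
2. then it is tried in the second bore (((x of ring_p_grip in the frame of gauge between -0.004 and 0.004 m and y of ring_p_grip in the frame of gauge between 0.046 and 0.054 m and z of ring_p_grip in the frame of gauge below 0.048 m and contact force between the fingers and ring_p above 0.3 N and (contact force between ring_p and gauge above 0.3 N or z of ring_p_grip in the frame of gauge below 0.043 m)) or (x of ring_q_grip in the frame of gauge between -0.004 and 0.004 m and y of ring_q_grip in the frame of gauge between 0.046 and 0.054 m and z of ring_q_grip in the frame of gauge below 0.048 m and contact force between the fingers and ring_q above 0.3 N and (contact force between ring_q and gauge above 0.3 N or z of ring_q_grip in the frame of gauge below 0.043 m)) or (x of ring_r_grip in the frame of gauge between -0.004 and 0.004 m and y of ring_r_grip in the frame of gauge between 0.046 and 0.054 m and z of ring_r_grip in the frame of gauge below 0.048 m and contact force between the fingers and ring_r above 0.3 N and (contact force between ring_r and gauge above 0.3 N or z of ring_r_grip in the frame of gauge below 0.043 m)))), for 0.1 s.
3. if it entered the second bore it is let go fully home in it; otherwise it is tried in the third bore (((x of ring_q_grip in the frame of gauge between -0.002 and 0.002 m and y of ring_q_grip in the frame of gauge between 0.048 and 0.052 m and z of ring_q_grip in the frame of gauge below 0.0385 m and angle between ring_q_grip's own z axis and vertical below 0.06 rad and contact force between the fingers and ring_q below 0.05 N) or (x of ring_p_grip in the frame of gauge between -0.004 and 0.004 m and y of ring_p_grip in the frame of gauge between -0.004 and 0.004 m and z of ring_p_grip in the frame of gauge below 0.051 m and contact force between the fingers and ring_p above 0.3 N and (contact force between ring_p and gauge above 0.3 N or z of ring_p_grip in the frame of gauge below 0.046 m)) or (x of ring_r_grip in the frame of gauge between -0.004 and 0.004 m and y of ring_r_grip in the frame of gauge between -0.004 and 0.004 m and z of ring_r_grip in the frame of gauge below 0.051 m and contact force between the fingers and ring_r above 0.3 N and (contact force between ring_r and gauge above 0.3 N or z of ring_r_grip in the frame of gauge below 0.046 m)))), for 0.1 s.
At the end, for the whole second after the job is handed in: The ring from the pad stands in the smallest bore its spigot enters, within 2 mm of the axis, band within 1.5 mm of the tread, tilt under 0.06 rad, released, at rest; the other rings within 15 mm of their places; no ring within 60 mm of the pad centre (((x of ring_p_grip in the frame of gauge between -0.002 and 0.002 m and y of ring_p_grip in the frame of gauge between -0.002 and 0.002 m and z of ring_p_grip in the frame of gauge below 0.0415 m and angle between ring_p_grip's own z axis and vertical below 0.06 rad and contact force between the fingers and ring_p below 0.05 N and linear speed of ring_p below 0.01 m/s and distance of each of ring_q_grip, ring_r_grip from where it was at the start of the episode below 0.015 m and horizontal distance between each of ring_p_grip, ring_q_grip, ring_r_grip and pad above 0.06 m) or (x of ring_q_grip in the frame of gauge between -0.002 and 0.002 m and y of ring_q_grip in the frame of gauge between 0.048 and 0.052 m and z of ring_q_grip in the frame of gauge below 0.0385 m and angle between ring_q_grip's own z axis and vertical below 0.06 rad and contact force between the fingers and ring_q below 0.05 N and linear speed of ring_q below 0.01 m/s and distance of each of ring_p_grip, ring_r_grip from where it was at the start of the episode below 0.015 m and horizontal distance between each of ring_p_grip, ring_q_grip, ring_r_grip and pad above 0.06 m) or (x of ring_r_grip in the frame of gauge between -0.002 and 0.002 m and y of ring_r_grip in the frame of gauge between -0.052 and -0.048 m and z of ring_r_grip in the frame of gauge below 0.0445 m and angle between ring_r_grip's own z axis and vertical below 0.06 rad and contact force between the fingers and ring_r below 0.05 N and linear speed of ring_r below 0.01 m/s and distance of each of ring_p_grip, ring_q_grip from where it was at the start of the episode below 0.015 m and horizontal distance between each of ring_p_grip, ring_q_grip, ring_r_grip and pad above 0.06 m))); the robot touches nothing.
It fails at once if the ring is forced: more than 40 N between it and the gauge (contact force between any of ring_p, ring_q, ring_r and gauge above 40 N).
It fails at once if a lens cap is moved by more than 20 mm (distance of cap0 from where it was at the start of the episode above 0.02 m).
It fails at once if a lens cap is moved by more than 20 mm (distance of cap1 from where it was at the start of the episode above 0.02 m).
It fails at once if the bridge hinge casting is moved by more than 20 mm (distance of hinge from where it was at the start of the episode above 0.02 m).
It fails at once if the boxwood plug is moved by more than 20 mm (distance of plug from where it was at the start of the episode above 0.02 m).
It also fails if it takes over 66 s, if anything falls off the work surface, if the arm or the gripper's body presses on something with over 40 N, if the wrist force passes 120 N, or if a joint passes its speed limit or range.

### The arm

A 6-joint arm with a two-finger parallel gripper is mounted at the origin on the work surface. World frame = base frame: x ahead of the robot, y to its left, z up, the work surface at z = 0. Lengths are in m, angles in rad, forces in N, time in s.
With the tool pointing down it reaches from about 0.3 to 0.775 m from the base axis. Payload 14.6 kg.
Tool frame: the origin (TCP) lies midway between the tips of the shut fingers; the grasp point (between the pads) lies 19 mm behind it (ctrl.grip_depth is the distance from the TCP to the grasp point, in m); z points along the fingers, x is the direction in which the jaws open and shut, and the axes are right-handed (so a half turn about z gives the same grasp; the last joint's range is limited). The gripper opens to 94 mm and grips with 3 to 60 N. Pads are 16 mm wide; open, the fingers measure 119 mm over their backs; the gripper's body (75 mm by 177 mm) begins 78 mm behind the grasp point.
Start: joints at [1.055, 0.3, 1.521, -0, 1.321, -0.067], TCP at [0.239, 0.496, 0.205] pointing down, gripper open.
Joint ranges: [-3.03, 3.03], [-0.79, 2.21], [0.23, 2.52], [-1.04, 4.18], [0, 3.07], [-2.55, 2.55]. Speed limits (rad/s): [2.22, 2.22, 2.57, 3.14, 3.14, 3.14].

### API

Orientations are given as [roll, pitch, yaw] about the fixed x, y, z axes, in that order (R = Rz(yaw) Ry(pitch) Rx(roll)).
In Python, from station import ctrl gives the robot as it stands.
- The arm moves only by the tool play_rows, never from a script. Its argument "steps" is a list that holds one entry, the list of rows, each a list of 7 numbers: the shift along the tool's x, y, z in cm, then the turn, a rotation vector about the tool's x, y, z in rad, then the opening, from 0 (shut) to 1 (fully open). In form: [[[x, y, z, ax, ay, az, hand], ...]]. A call has 1 to 20 rows; each row is the pose to reach, as a shift and turn from the pose measured when the call began, along the tool's axes at that moment; what a row does not reach only later rows make up. A row lasts 1/12 s, in which the tool goes at most 41.7 mm and 7.16 degrees, less where a joint would pass 70% of its speed; a pose out of reach is approached as far as the arm can. A call with a gripper value outside its range is refused whole. The fingers move at their own pace and stop on an object; "force" is the grip in N (left out, the last holds). Time passes only in rows, so rows that repeat a pose let the fingers close. It gives the time, the measured TCP pose, the force and the opening at its end, in the units of the state.
- ctrl.get_obs(): the state, without advancing time (a new reading comes with each control period).
- ctrl.camera(name): name is "side" or "top" or "wrist"; returns a dict with "frame" (480x640x3 uint8, blue, green, red), "fovy" (degrees; the focal length in pixels is half the picture's height over the tangent of half this angle, whatever the lens; pixels are square), "cx", "cy" (the principal point, pixels), "world_to_cam" (4x4, takes a point from world to camera coordinates). Camera axes: x right, y up, looking along -z (the intrinsics and any distortion apply to the point x, -y, -z); pixel columns grow to the right and rows downward; lengths in m; the calibration is good to about 2 mm. A picture is of the moment at which its call begins. There is no depth.
- ctrl.hand_in(): hands the job in, once; it reports no verdict.
The state is a dict: "time_s": time; "qpos": joint angles; "joint_vel": joint speeds; "tau": joint torques, N m; "ee_pos": TCP position; "eef_rot": TCP orientation; "force": force on the tool from outside, world axes, zero at the start; "moment": the same for the moment, N m; "grip_width": finger opening in m.
Only numpy, scipy, OpenCV 4.12 (cv2) and the standard library are available. Lean on these libraries where they do the work, as an engineer would, in place of code of your own. Each camera call takes 0.05 s, during which the arm holds its last target. There are 200 camera calls.

## Working session

There is one attempt and no reset: what is moved stays moved. The work goes in short steps, Python scripts to look and compute and a tool call to move; the robot and the scene stay as the last step left them, time stands still between calls to the robot, and variables do not carry over. Pictures are saved under pics/ and viewed, about 8 in all and at most 12, crops included, and the job is handed in when it is done.

Besides the shell and the picture viewer there is one more tool, called by a JSON object that holds its "method" and its "body". play_rows: Moves the arm, as the interface text tells. Its arguments: {"type":"object","properties":{"steps":{"type":"array"},"force":{"type":"number"}},"required":["steps"]}

```bash
ls; mkdir -p pics; cat > h.py <<'E'
import numpy as np, cv2
from station import ctrl
from scipy.spatial.transform import Rotation as R
def cam(n,save=None):
    c=ctrl.camera(n)
    if save: cv2.imwrite('pics/'+save,c['frame'])
    return c
def K(c):
    f=240/np.tan(np.radians(c['fovy'])/2); return f,c['cx'],c['cy']
def proj(c,p):
    f,cx,cy=K(c); p=np.atleast_2d(p); q=(c['world_to_cam']@np.c_[p,np.ones(len(p))].T).T
    return np.c_[cx+f*q[:,0]/-q[:,2], cy+f*q[:,1]/q[:,2]]
def ray(c,u,v):
    f,cx,cy=K(c); M=c['world_to_cam']; d=np.array([(u-cx)/f,-(v-cy)/f,-1]); 
    return -M[:3,:3].T@M[:3,3], M[:3,:3].T@d
def onz(c,u,v,z):
    o,d=ray(c,u,v); return o+d*(z-o[2])/d[2]
E
python3 - <<'E'
from h import *
for n in ['top','side']:
    c=cam(n,n+'0.png'); print(n,{k:v for k,v in c.items() if k!='frame'})
o=ctrl.get_obs();print(o)
E
```

```text
pics
top {'fovy': 44.278890292846945, 'cx': 316.0632587304596, 'cy': 243.4885460939309, 'world_to_cam': array([[-0.03070806, -0.99933087, -0.01987028,  0.12330693],
       [ 0.99733084, -0.03195201,  0.0656526 , -0.55578058],
       [-0.06624357, -0.01780118,  0.99764468, -1.19843122],
       [ 0.        ,  0.        ,  0.        ,  1.        ]])}
side {'fovy': 49.67638772091236, 'cx': 327.8775055083858, 'cy': 242.4993064673184, 'world_to_cam': array([[-0.9427476 , -0.33335193,  0.01017138,  0.54672715],
       [ 0.2058874 , -0.55773264,  0.80408002, -0.11827313],
       [-0.26236872,  0.76013867,  0.59443407, -0.95051326],
       [ 0.        ,  0.        ,  0.        ,  1.        ]])}
{'time_s': 0.1, 'qpos': array([ 1.05539915e+00,  3.00410703e-01,  1.52152229e+00, -6.37313427e-07,
        1.32071295e+00, -6.65952306e-02]), 'joint_vel': array([-6.43147143e-05, -2.12179794e-03, -4.75132400e-03,  1.09275768e-04,
        4.62024817e-04,  1.09849331e-03]), 'tau': array([ 2.60301116e-03, -5.32648480e+01, -3.53285193e+01,  7.10409461e-02,
        2.35182565e-02, -3.25620908e-05]), 'ee_pos': array([0.23851894, 0.49532182, 0.20494433]), 'eef_rot': array([-3.14152318e+00,  1.05099339e-03,  1.12199457e+00]), 'force': array([ 0.0408198 , -0.36314545, -0.27551624]), 'moment': array([-0.00511674,  0.03249277,  0.00487438]), 'grip_width': 0.09383682977323406}
```

View pics/top0.png

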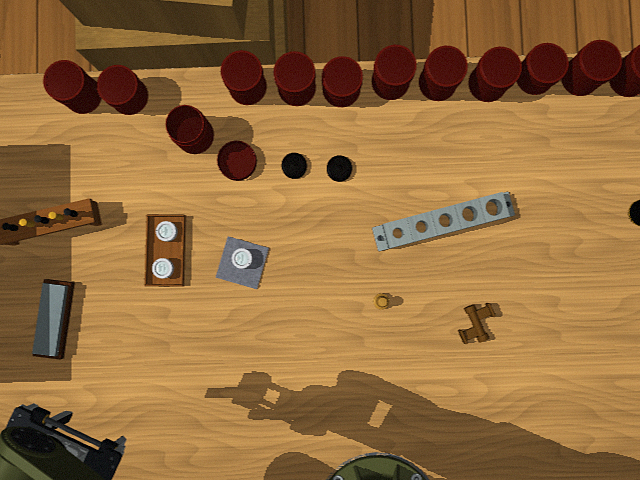

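View pics/side0.png

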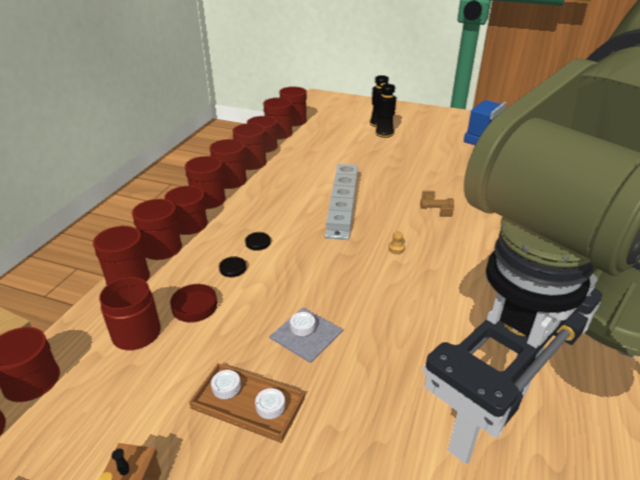

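Top view: the ring to size is at (242,259) on the pad, and the gauge bores run from (398,233), the smallest, to (493,207). In the side view the ring top is at about (303,317) and the gauge's near tread is at about (338,217).

```bash
cat >> h.py <<'E'
def tri(c1,p1,c2,p2):
    o1,d1=ray(c1,*p1);o2,d2=ray(c2,*p2)
    s=np.linalg.lstsq(np.c_[d1,-d2],o2-o1,rcond=None)[0]
    a,b=o1+d1*s[0],o2+d2*s[1]; return (a+b)/2,np.linalg.norm(a-b)
E
python3 - <<'E'
from h import *
t=cam('top');s=cam('side'); w=cam('wrist')
print('ring',tri(t,(241.5,258),s,(303,317)))
print('b1',tri(t,(398,233),s,(338.5,217)))
print('b5',tri(t,(493,207),s,(346,168.5)))
print(onz(t,241.5,258,.028),onz(t,243,262.5,.004))
b=[onz(t,u,v,h/1000) for (u,v),h in zip([(398,233),(421,226.5),(445,220),(469,213.5),(493,207)],[26,29,32,35,38])]
print(np.round(b,4))
print('plug',onz(t,383,300,.04),'hinge',onz(t,480,323,.01),'caps',onz(t,294,166,.01),onz(t,340,168,.01))
print(w['world_to_cam'])
# enlarged crops
A=cv2.resize(t['frame'][180:345,210:530],None,fx=2.5,fy=2.5,interpolation=cv2.INTER_CUBIC)
cv2.imwrite('pics/c1.png',A)
E
```

```text
ring (array([0.53346999, 0.25865021, 0.03377701]), np.float64(0.0003092718177485292))
b1 (array([ 0.57637375, -0.06265466,  0.0253053 ]), np.float64(0.0025208875285443544))
b5 (array([ 0.62180322, -0.25525438,  0.03874062]), np.float64(0.0022177468742903416))
[0.53388155 0.25953898 0.028     ] [0.52546414 0.26009442 0.004     ]
[[ 0.5751 -0.0629  0.026 ]
 [ 0.5867 -0.11    0.029 ]
 [ 0.5981 -0.1588  0.032 ]
 [ 0.6095 -0.2074  0.035 ]
 [ 0.6208 -0.2558  0.038 ]]
plug [ 0.43977131 -0.02572652  0.04      ] hinge [ 0.38586029 -0.22516919  0.01      ] caps [0.7245322  0.14730253 0.01      ] [0.71694796 0.05093619 0.01      ]
[[ 0.4345418   0.90064986 -0.00180717 -0.54925189]
 [-0.8774107   0.42287488 -0.22655528  0.02313665]
 [-0.20328277  0.10003337  0.97399663 -0.38974761]
 [ 0.          0.          0.          1.        ]]
```

View pics/c1.png

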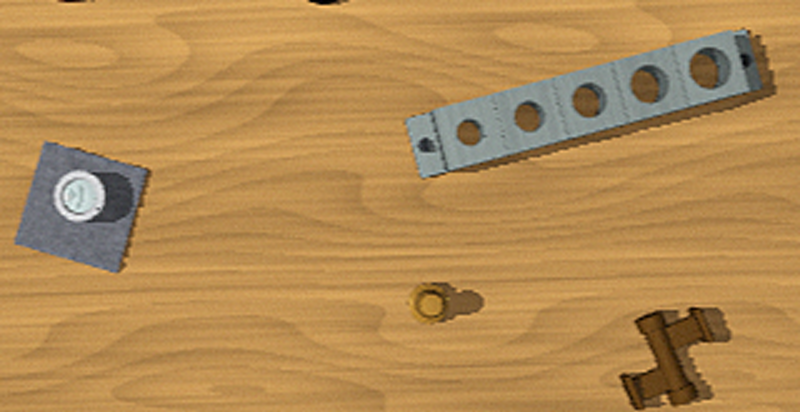

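```bash
cat >> h.py <<'E'
def go(p,yaw=0.2326):
    o=ctrl.get_obs(); Rt=R.from_euler('xyz',o['eef_rot']); G=R.from_euler('xyz',[np.pi,0,yaw])
    print('cm',np.round(Rt.inv().apply(np.array(p)-o['ee_pos'])*100,2),'rot',np.round((Rt.inv()*G).as_rotvec(),3),'at',np.round(o['ee_pos'],4),np.round(o['eef_rot'],4),'F',np.round(o['force'],2),'w',round(o['grip_width'],4),'t',o['time_s'])
E
python3 - <<'E'
from h import *
go([.534,.259,.15])
w=cam('wrist');M=w['world_to_cam'];o=ctrl.get_obs();Rt=R.from_euler('xyz',o['eef_rot'])
print(w['fovy'],'cam pos in tool',Rt.inv().apply(-M[:3,:3].T@M[:3,3]-o['ee_pos']),'look',Rt.inv().apply(-M[2,:3]))
E
```

```text
cm [-8.48 36.87  5.52] rot [0.    0.    0.889] at [0.2386 0.4954 0.2052] [3.1416e+00 5.0000e-04 1.1220e+00] F [-0.54  0.11  1.09] w 0.0941 t 0.25
60.70630956416685 cam pos in tool [ 1.94411613e-05 -6.53748763e-02 -1.78665127e-01] look [-0.00140583  0.2265669   0.97399459]
```

{"method": "play_rows", "body": {"steps": [[[-8.5,36.9,5.5,0,0,0.889,1],[-8.5,36.9,5.5,0,0,0.889,1],[-8.5,36.9,5.5,0,0,0.889,1],[-8.5,36.9,5.5,0,0,0.889,1],[-8.5,36.9,5.5,0,0,0.889,1],[-8.5,36.9,5.5,0,0,0.889,1],[-8.5,36.9,5.5,0,0,0.889,1],[-8.5,36.9,5.5,0,0,0.889,1],[-8.5,36.9,5.5,0,0,0.889,1],[-8.5,36.9,5.5,0,0,0.889,1],[-8.5,36.9,5.5,0,0,0.889,1],[-8.5,36.9,5.5,0,0,0.889,1],[-8.5,36.9,5.5,0,0,0.889,1],[-8.5,36.9,5.5,0,0,0.889,1],[-8.5,36.9,5.5,0,0,0.889,1]]]}}

```text
time_s: 1.55
ee_pos: [0.5335, 0.2598, 0.1507]
eef_rot: [3.141, -0.0, 0.235]
force: [-0.3, 0.4, 0.6]
grip_width: 0.094
```

```bash
python3 - <<'E'
from h import *
w=cam('wrist','w1.png');print(repr(w['world_to_cam'][:3]),w['cx'],w['cy'])
print(proj(w,[[.534,.259,.028],[.534,.259,.004]]))
go([.534,.259,.12])
E
```

```text
array([[ 0.97275155,  0.23184695, -0.00118841, -0.57881392],
       [-0.22600752,  0.94708294, -0.2279353 , -0.11415995],
       [-0.05172058,  0.22199301,  0.97367555, -0.36581839]]) 315.02426317488266 235.90718370438393
[[315.88792965 230.51090603]
 [315.86235175 224.13862334]]
cm [0.03 0.07 3.07] rot [ 0.    -0.     0.002] at [0.5336 0.2597 0.1507] [ 3.1414e+00 -2.0000e-04  2.3450e-01] F [-0.21  0.11 -0.07] w 0.0939 t 1.6
```

View pics/w1.png

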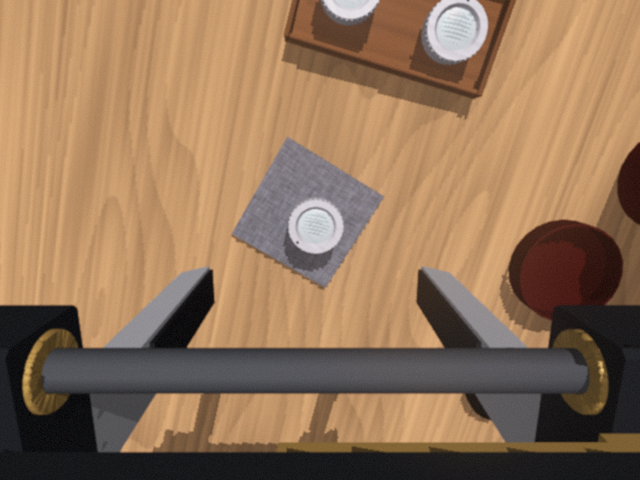

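The ring top is centred at about (316,227) in the wrist view. I'll check its height against the other cameras.

```bash
python3 - <<'E'
from h import *
w=cam('wrist');t=cam('top');s=cam('side')
print('w-top',tri(w,(316,227),t,(241.5,258)),'w-side',tri(w,(316,227),s,(303,317)))
for z in (.026,.028,.03): print(onz(w,316,227,z))
go([.533,.2612,.06])
E
```

```text
w-top (array([0.53399485, 0.26034352, 0.02244717]), np.float64(0.0002810989720173748)) w-side (array([0.53229795, 0.26323322, 0.03829996]), np.float64(0.001687641241852676))
[0.53367612 0.26107254 0.026     ]
[0.53357591 0.26148313 0.028     ]
[0.5334757  0.26189373 0.03      ]
cm [-0.04 -0.22  9.05] rot [ 0.    -0.     0.001] at [0.5339 0.2591 0.1505] [ 3.1413 -0.      0.2337] F [-0.15 -0.22 -0.18] w 0.0944 t 1.75
```

{"method": "play_rows", "body": {"steps": [[[0,-0.2,7.5,0,0,0,1],[0,-0.2,7.5,0,0,0,1],[0,-0.2,7.5,0,0,0,1],[0,-0.2,7.5,0,0,0,1],[0,-0.2,7.5,0,0,0,1]]]}}

```text
time_s: 2.17
ee_pos: [0.5343, 0.2615, 0.0775]
eef_rot: [-3.141, -0.002, 0.234]
force: [0.7, 0.6, 0.3]
grip_width: 0.094
```

```bash
python3 - <<'E'
from h import *
w=cam('wrist')
print(proj(w,[[.5335,.2615,.028]]))
im=w['frame'][100:330,200:430]
cv2.imwrite('pics/w2.png',cv2.resize(im,None,fx=2.5,fy=2.5))
go([.533,.2612,.014])
E
```

```text
[[313.91289052 255.80690127]]
cm [-0.18 -0.    6.39] rot [-0.    -0.003  0.001] at [0.5345 0.2615 0.0779] [-3.1413 -0.0032  0.2337] F [ 0.02 -0.43  0.15] w 0.094 t 2.2167
```

View pics/w2.png

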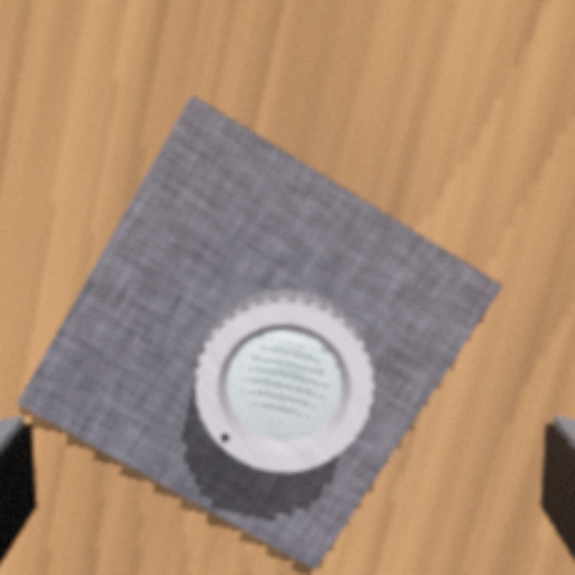

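{"method": "play_rows", "body": {"steps": [[[-0.1,0,3,0,0.003,0,1],[-0.1,0,5,0,0.003,0,1],[-0.1,0,6.35,0,0.003,0,1],[-0.1,0,6.35,0,0.003,0,1],[-0.1,0,6.35,0,0.003,0,1],[-0.1,0,6.35,0,0.003,0,1],[-0.1,0,6.35,0,0.003,0,0.3],[-0.1,0,6.35,0,0.003,0,0.3],[-0.1,0,6.35,0,0.003,0,0.3],[-0.1,0,6.35,0,0.003,0,0.3],[-0.1,0,6.35,0,0.003,0,0.3],[-0.1,0,6.35,0,0.003,0,0.3],[-0.1,0,6.35,0,0.003,0,0.3],[-0.1,0,6.35,0,0.003,0,0.3]]], "force": 12}}

```text
time_s: 3.38
ee_pos: [0.5337, 0.2613, 0.0144]
eef_rot: [-3.141, -0.006, 0.234]
force: [0.3, 0.5, -0.4]
grip_width: 0.0446
```

```bash
python3 - <<'E'
from h import *
for i in range(3): go([.533,.2612,.014]); cam('side')
E
```

```text
cm [-0.08 -0.    0.04] rot [-0.    -0.006  0.001] at [0.5337 0.2613 0.0144] [-3.1413 -0.0061  0.2337] F [ 0.29  0.51 -0.36] w 0.0446 t 3.3833
cm [-0.08 -0.    0.04] rot [-0.    -0.006  0.001] at [0.5338 0.2614 0.0144] [-3.1413 -0.0062  0.2337] F [ 0.18 -0.39  0.33] w 0.0418 t 3.4333
cm [-0.08 -0.    0.04] rot [-0.    -0.006  0.001] at [0.5338 0.2614 0.0144] [-3.1413 -0.0062  0.2337] F [-0.5  -0.09 -0.5 ] w 0.0412 t 3.4833
```

{"method": "play_rows", "body": {"steps": [[[0,0,0,0,0,0,0.3],[0,0,0,0,0,0,0.3],[0,0,0,0,0,0,0.3],[0,0,-1,0,0,0,0.3],[0,0,-3,0,0,0,0.3],[0,0,-6,0,-0.006,0,0.3],[0,0,-9,0,-0.006,0,0.3],[0,0,-9,0,-0.006,0,0.3],[0,0,-9,0,-0.006,0,0.3]]]}}

```text
time_s: 4.28
ee_pos: [0.5339, 0.2615, 0.1066]
eef_rot: [-3.141, -0.004, 0.234]
force: [-0.5, -0.4, -1.0]
grip_width: 0.0419
```

```bash
python3 - <<'E'
from h import *
go([.5751,-.0629,.10])
w=cam('wrist','w3.png')
E
```

```text
cm [-3.51 32.51  0.62] rot [-0.001 -0.004  0.001] at [0.5339 0.2615 0.1066] [-3.1407 -0.0037  0.2337] F [-0.48 -0.43 -0.98] w 0.0419 t 4.2833
```

```bash
python3 - <<'E'
from h import *
go([.6130,-.2220,.14])
E
```

```text
cm [-3.42 48.85 -3.54] rot [-0.    -0.001  0.001] at [0.5332 0.2612 0.1049] [-3.1412e+00 -9.0000e-04  2.3360e-01] F [-0.31 -0.51 -0.81] w 0.0415 t 4.3333
```

{"method": "play_rows", "body": {"steps": [[[-0.8,2,-3.5,0,0,0,0.3],[-0.8,5,-3.5,0,0,0,0.3],[-0.8,9,-3.5,0,0,0,0.3],[-1,13,-3.5,0,0,0,0.3],[-1,17,-3.5,0,0,0,0.3],[-1.5,21,-3.5,0,0,0,0.3],[-2,25,-3.5,0,0,0,0.3],[-2.4,29,-3.5,0,0,0,0.3],[-2.8,33,-3.5,0,0,0,0.3],[-3.2,37,-3.5,0,0,0,0.3],[-3.4,41,-3.5,0,0,0,0.3],[-3.4,45,-3.5,0,0,0,0.3],[-3.4,47,-3.5,0,0,0,0.3],[-3.4,48.8,-3.5,0,0,0,0.3],[-3.4,48.8,-3.5,0,0,0,0.3],[-3.4,48.8,-3.5,0,0,0,0.3],[-3.4,48.8,-3.5,0,0,0,0.3],[-3.4,48.8,-3.5,0,0,0,0.3]]]}}

```text
time_s: 5.83
ee_pos: [0.613, -0.2202, 0.1393]
eef_rot: [-3.141, -0.0, 0.235]
force: [0.2, 0.8, -0.5]
grip_width: 0.0412
```

```bash
python3 - <<'E'
from h import *
w=cam('wrist','w4.png')
b=np.array([[.5751,-.0629,.026],[.5867,-.11,.029],[.5981,-.1588,.032],[.6095,-.2074,.035]])
print(proj(w,b).round(1)); o=ctrl.get_obs(); print(proj(w,o['ee_pos']+[0,0,.014]))
go([.6130,-.2220,.14])
E
```

```text
[[315.  -14.3]
 [315.5  65.7]
 [315.2 143.5]
 [314.9 216.5]]
[[315.53250279 297.56368757]]
cm [-0.04  0.16 -0.05] rot [-0.001 -0.001  0.002] at [ 0.613  -0.2203  0.1395] [-3.1409e+00 -6.0000e-04  2.3490e-01] F [-0.05  0.13  0.4 ] w 0.0418 t 5.8833
```

View pics/w4.png

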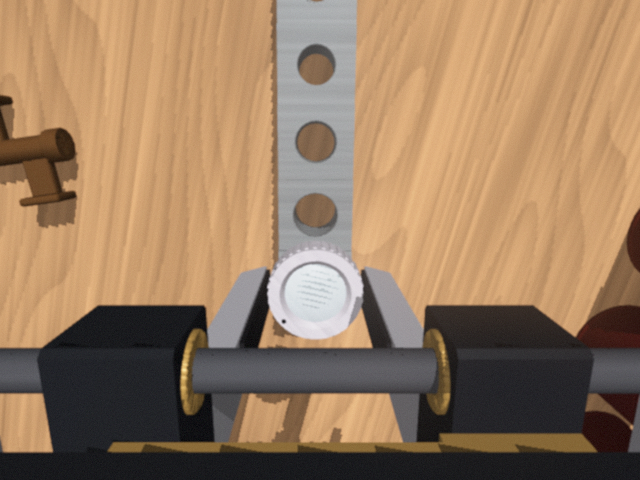

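```bash
cat >> h.py <<'E'
def blobs(im,mask,x0,x1,y0,y1):
    m=np.zeros_like(mask); m[y0:y1,x0:x1]=mask[y0:y1,x0:x1]
    cs,_=cv2.findContours(m,cv2.RETR_EXTERNAL,cv2.CHAIN_APPROX_NONE)
    c=max(cs,key=cv2.contourArea); return cv2.fitEllipse(cv2.convexHull(c)),cv2.boundingRect(c)
E
python3 - <<'E'
from h import *
im=cv2.imread('pics/w4.png'); g=cv2.cvtColor(im,cv2.COLOR_BGR2GRAY); hsv=cv2.cvtColor(im,cv2.COLOR_BGR2HSV)
print(g[100,300:330:6],hsv[100,300:330:6,1], 'col316',list(zip(range(185,345,4),g[185:345:4,316],hsv[185:345:4,316,1])))
dark=((g<130)|(hsv[...,1]>60)).astype(np.uint8)
for b in [(285,350,30,100),(285,350,110,175),(285,345,180,238)]: print(blobs(im,dark,*b))
br=((g>170)&(hsv[...,1]<45)).astype(np.uint8)
print('ring',blobs(im,br,262,368,235,345))
E
```

```text
[174 176 174 175 177] [3 6 7 6 4] col316 [(185, np.uint8(166), np.uint8(0)), (189, np.uint8(156), np.uint8(6)), (193, np.uint8(120), np.uint8(36)), (197, np.uint8(106), np.uint8(104)), (201, np.uint8(108), np.uint8(107)), (205, np.uint8(109), np.uint8(103)), (209, np.uint8(110), np.uint8(104)), (213, np.uint8(111), np.uint8(109)), (217, np.uint8(111), np.uint8(105)), (221, np.uint8(111), np.uint8(105)), (225, np.uint8(107), np.uint8(103)), (229, np.uint8(123), np.uint8(2)), (233, np.uint8(122), np.uint8(6)), (237, np.uint8(151), np.uint8(3)), (241, np.uint8(171), np.uint8(7)), (245, np.uint8(170), np.uint8(10)), (249, np.uint8(195), np.uint8(6)), (253, np.uint8(219), np.uint8(7)), (257, np.uint8(224), np.uint8(6)), (261, np.uint8(166), np.uint8(9)), (265, np.uint8(224), np.uint8(10)), (269, np.uint8(235), np.uint8(5)), (273, np.uint8(232), np.uint8(6)), (277, np.uint8(219), np.uint8(11)), (281, np.uint8(222), np.uint8(12)), (285, np.uint8(227), np.uint8(8)), (289, np.uint8(205), np.uint8(13)), (293, np.uint8(224), np.uint8(9)), (297, np.uint8(226), np.uint8(9)), (301, np.uint8(197), 
[... 170 characters left out ...]
8(214), np.uint8(10)), (325, np.uint8(228), np.uint8(4)), (329, np.uint8(225), np.uint8(6)), (333, np.uint8(222), np.uint8(7)), (337, np.uint8(222), np.uint8(6)), (341, np.uint8(156), np.uint8(113))]
(((315.94976806640625, 63.87010955810547), (38.015804290771484, 40.39755630493164), 175.18399047851562), (297, 44, 39, 41))
(((315.4682312011719, 141.27000427246094), (41.36697769165039, 41.702022552490234), 164.7171173095703), (295, 121, 42, 42))
(((314.93280029296875, 214.28428649902344), (43.08778762817383, 44.668338775634766), 97.91567993164062), (293, 193, 45, 44))
ring (((314.9667663574219, 290.8487854003906), (93.60240936279297, 97.70195007324219), 17.777555465698242), (268, 241, 95, 98))
```

```bash
python3 - <<'E'
from h import *
w=cam('wrist'); o=ctrl.get_obs(); a=np.linspace(0,2*np.pi,360)
print(o['ee_pos'])
gy=np.array([-np.sin(.2326),np.cos(.2326),0]); gx=np.array([np.cos(.2326),np.sin(.2326),0])
for dy in (0,.001,.002):
    c=o['ee_pos']+[0,0,.014]+dy*gy
    p=proj(w,c+.021*np.c_[np.cos(a),np.sin(a),0*a]); print(dy,p.min(0),p.max(0))
bs=[onz(w,u,v,h) for u,v,h in [(315.95,63.9,.029),(315.47,141.3,.032),(314.93,214.3,.035)]]
for b in bs: print(b.round(4),'rel tcp gx,gy',((b-o['ee_pos'])@gx).round(4),((b-o['ee_pos'])@gy).round(4))
print(np.diff(bs,axis=0), np.arctan2(-(bs[0]-bs[2])[0],(bs[0]-bs[2])[1]))
E
```

```text
[ 0.61311128 -0.22043221  0.13967815]
0 [266.30086136 250.10320775] [364.57883927 342.4889141 ]
0.001 [266.24118354 247.77731246] [364.64683688 340.40319152]
0.002 [266.18135047 245.44520148] [364.71501139 338.31219125]
[ 0.5868 -0.1089  0.029 ] rel tcp gx,gy 0.0002 0.1146
[ 0.5981 -0.1574  0.032 ] rel tcp gx,gy -0.0001 0.0648
[ 0.6093 -0.206   0.035 ] rel tcp gx,gy -0.0004 0.0149
[[ 0.01125448 -0.04850043  0.003     ]
 [ 0.01121391 -0.04859638  0.003     ]] 0.22739943834302842
```

```bash
cat >> h.py <<'E'
GX=np.array([np.cos(.2326),np.sin(.2326),0]); GY=np.array([-np.sin(.2326),np.cos(.2326),0])
E0=np.array([.6131,-.2204,0])
def bore(k,z,dx=0,dy=0): # tcp target for ring over bore k=1..4
    return E0+GX*([.0005,.0003,0.0,-.0003][k-1]+dx)+GY*(.1630-.0499*(k-1)+dy)+[0,0,z]
E
python3 - <<'E'
from h import *
print(bore(1,.05)); go(bore(1,.05),.2310)
E
```

```text
[ 0.57601369 -0.06167428  0.05      ]
cm [  0.08 -16.3    8.98] rot [-0.001 -0.001  0.004] at [ 0.6131 -0.2204  0.1397] [-3.141e+00 -8.000e-04  2.348e-01] F [ 0.59 -0.89 -0.41] w 0.0415 t 5.9333
```

{"method": "play_rows", "body": {"steps": [[[0,-3,0,0,0,0.004,0.3],[0,-6,0,0,0,0.004,0.3],[0,-9,1,0,0,0.004,0.3],[0.1,-12,2.5,0,0,0.004,0.3],[0.1,-15,4,0,0,0.004,0.3],[0.1,-16.3,5.5,0,0,0.004,0.3],[0.1,-16.3,7.5,0,0,0.004,0.3],[0.1,-16.3,9,0,0,0.004,0.3],[0.1,-16.3,9,0,0,0.004,0.3],[0.1,-16.3,9,0,0,0.004,0.3],[0.1,-16.3,9,0,0,0.004,0.3]]]}}

```text
time_s: 6.85
ee_pos: [0.5767, -0.0616, 0.0509]
eef_rot: [3.142, -0.002, 0.231]
force: [0.4, 0.9, 0.2]
grip_width: 0.0416
```

```bash
python3 - <<'E'
from h import *
go(bore(1,.037),.231)
t=cam('top')['frame'][190:280,370:530]; cv2.imwrite('pics/t2.png',cv2.resize(t,None,fx=5,fy=5,interpolation=cv2.INTER_CUBIC))
go(bore(1,.037),.231)
E
```

```text
cm [-0.08 -0.01  1.39] rot [ 0.    -0.002 -0.   ] at [ 0.5767 -0.0616  0.0509] [ 3.1416e+00 -2.1000e-03  2.3090e-01] F [0.44 0.9  0.17] w 0.0416 t 6.85
cm [-0.08 -0.02  1.41] rot [ 0.    -0.003 -0.   ] at [ 0.5768 -0.0617  0.0511] [ 3.1414e+00 -2.5000e-03  2.3070e-01] F [-0.47 -0.49 -1.  ] w 0.0416 t 6.9
```

{"method": "play_rows", "body": {"steps": [[[-0.08,0,0.5,0,-0.002,0,0.3],[-0.08,0,0.9,0,-0.002,0,0.3],[-0.08,0,1.2,0,-0.002,0,0.3],[-0.08,0,1.3,0,-0.002,0,0.3],[-0.08,0,1.35,0,-0.002,0,0.3],[-0.08,0,1.4,0,-0.002,0,0.3],[-0.08,0,1.4,0,-0.002,0,0.3]]]}}

```text
time_s: 7.48
ee_pos: [0.5761, -0.0619, 0.037]
eef_rot: [3.141, -0.0, 0.231]
force: [-0.5, -0.4, -0.7]
grip_width: 0.0413
```

{"method": "play_rows", "body": {"steps": [[[0,0,0.05,0,0,0,0.3],[0,0,0.05,0,0,0,0.3],[0,0,0.1,0,0,0,0.3],[0,0,0.1,0,0,0,0.3]]]}}

```text
time_s: 7.82
ee_pos: [0.5762, -0.0619, 0.0364]
eef_rot: [3.141, -0.001, 0.231]
force: [-1.3, -0.2, 1.8]
grip_width: 0.0418
```

{"method": "play_rows", "body": {"steps": [[[0,0,0.08,0,0,0,0.3],[0,0,0.1,0,0,0,0.3],[0,0,0.1,0,0,0,0.3],[0,0,0.1,0,0,0,0.3],[0,0,0.1,0,0,0,0.3]]]}}

```text
time_s: 8.23
ee_pos: [0.5762, -0.0619, 0.0363]
eef_rot: [3.141, -0.001, 0.231]
force: [-5.2, 2.3, 11.4]
grip_width: 0.0416
```

```bash
python3 - <<'E'
from h import *
go(bore(1,.05),.231);cam('side','s2.png');go(bore(2,.05),.231)
E
```

```text
cm [-0.02 -0.03 -1.37] rot [ 0.    -0.001 -0.   ] at [ 0.5762 -0.0619  0.0363] [ 3.1412e+00 -1.0000e-03  2.3080e-01] F [-5.23  2.35 11.42] w 0.0416 t 8.2333
cm [-0.02  4.96 -1.37] rot [ 0.    -0.001 -0.   ] at [ 0.5762 -0.0619  0.0362] [ 3.1412e+00 -9.0000e-04  2.3080e-01] F [-5.06  0.82 11.58] w 0.0413 t 8.2833
```

The ring is seated on mouth 1 at 11 N, at the expected height. On to bore 2.

{"method": "play_rows", "body": {"steps": [[[0,0,-0.5,0,0,0,0.3],[0,0,-1.4,0,0,0,0.3],[0,1,-1.8,0,0,0,0.3],[0,3,-1.8,0,0,0,0.3],[0,5,-1.8,0,0,0,0.3],[0,5,-1.8,0,0,0,0.3],[0,5,-1.5,0,0,0,0.3],[0,5,-1,0,0,0,0.3],[0,5,-0.7,0,0,0,0.3],[0,4.97,-0.5,0,0,0,0.3],[0,4.97,-0.4,0,0,0,0.3],[0,4.97,-0.4,0,0,0,0.3],[0,4.97,-0.4,0,0,0,0.3]]]}}

```text
time_s: 9.37
ee_pos: [0.5876, -0.1101, 0.0403]
eef_rot: [3.141, -0.001, 0.231]
force: [0.5, 0.9, -0.6]
grip_width: 0.0417
```

```bash
python3 - <<'E'
from h import *
go(bore(2,.0395),.231)
E
```

```text
cm [-0.04  0.01  0.08] rot [ 0.    -0.001  0.   ] at [ 0.5876 -0.1101  0.0403] [ 3.1412e+00 -1.0000e-03  2.3120e-01] F [ 0.51  0.85 -0.58] w 0.0417 t 9.3667
```

{"method": "play_rows", "body": {"steps": [[[0,0,0.05,0,0,0,0.3],[0,0,0.1,0,0,0,0.3],[0,0,0.15,0,0,0,0.3],[0,0,0.2,0,0,0,0.3],[0,0,0.2,0,0,0,0.3]]]}}

```text
time_s: 9.78
ee_pos: [0.5879, -0.11, 0.0391]
eef_rot: [3.141, -0.002, 0.231]
force: [-3.3, 0.6, 8.1]
grip_width: 0.0417
```

Sits on mouth 2 (8 N). I'll make a small lateral search under light pressure to rule out misalignment.

{"method": "play_rows", "body": {"steps": [[[0.08,0,0.05,0,0,0,0.3],[0.15,0,0.05,0,0,0,0.3],[0.1,0.1,0.05,0,0,0,0.3],[0,0.15,0.05,0,0,0,0.3],[-0.1,0.1,0.05,0,0,0,0.3],[-0.15,0,0.05,0,0,0,0.3],[-0.15,0,0.05,0,0,0,0.3]]]}}

```text
time_s: 10.37
ee_pos: [0.5867, -0.1106, 0.0391]
eef_rot: [3.14, -0.003, 0.231]
force: [1.4, -2.3, 6.3]
grip_width: 0.0417
```

{"method": "play_rows", "body": {"steps": [[[0,-0.05,0.05,0,0,0,0.3],[0.05,-0.1,0.05,0,0,0,0.3],[0.15,-0.15,0.05,0,0,0,0.3],[0.25,-0.1,0.05,0,0,0,0.3],[0.3,0,0.05,0,0,0,0.3],[0.15,0,0.05,0,0,0,0.3],[0.12,0,0.05,0,0,0,0.3]]]}}

```text
time_s: 10.95
ee_pos: [0.5879, -0.1103, 0.0388]
eef_rot: [3.14, -0.003, 0.231]
force: [2.4, 0.4, 5.2]
grip_width: 0.0415
```

```bash
python3 - <<'E'
from h import *
go(bore(2,.0395),.231);go(bore(3,.0435),.231)
E
```

```text
cm [-0.06 -0.02 -0.07] rot [ 0.002 -0.003  0.   ] at [ 0.5879 -0.1103  0.0388] [ 3.140e+00 -3.100e-03  2.311e-01] F [2.43 0.45 5.19] w 0.0415 t 10.95
cm [-0.08  4.98 -0.46] rot [ 0.002 -0.003  0.   ] at [ 0.5879 -0.1103  0.0388] [ 3.140e+00 -3.100e-03  2.311e-01] F [2.43 0.45 5.19] w 0.0415 t 10.95
```

{"method": "play_rows", "body": {"steps": [[[0,0,-0.5,0,0,0,0.3],[-0.06,0,-1.4,0.002,-0.003,0,0.3],[-0.06,1,-1.8,0.002,-0.003,0,0.3],[-0.08,3,-1.8,0.002,-0.003,0,0.3],[-0.08,5,-1.8,0.002,-0.003,0,0.3],[-0.08,5,-1.8,0.002,-0.003,0,0.3],[-0.08,5,-1.5,0.002,-0.003,0,0.3],[-0.08,5,-1,0.002,-0.003,0,0.3],[-0.08,5,-0.7,0.002,-0.003,0,0.3],[-0.08,4.98,-0.5,0.002,-0.003,0,0.3],[-0.08,4.98,-0.45,0.002,-0.003,0,0.3],[-0.08,4.98,-0.45,0.002,-0.003,0,0.3],[-0.08,4.98,-0.45,0.002,-0.003,0,0.3]]]}}

```text
time_s: 12.03
ee_pos: [0.5986, -0.1587, 0.0435]
eef_rot: [-3.141, -0.0, 0.231]
force: [0.6, 1.2, -1.0]
grip_width: 0.0418
```

```bash
python3 - <<'E'
from h import *
go(bore(3,.0425),.231)
E
```

```text
cm [-0.01  0.02  0.1 ] rot [-0. -0.  0.] at [ 0.5986 -0.1587  0.0435] [-3.1413e+00 -2.0000e-04  2.3150e-01] F [ 0.57  1.23 -1.01] w 0.0418 t 12.0333
```

{"method": "play_rows", "body": {"steps": [[[0,0,0.05,0,0,0,0.3],[0,0,0.1,0,0,0,0.3],[0,0,0.15,0,0,0,0.3],[0,0,0.2,0,0,0,0.3],[0,0,0.22,0,0,0,0.3],[0,0,0.22,0,0,0,0.3]]]}}

```text
time_s: 12.53
ee_pos: [0.5986, -0.1587, 0.0412]
eef_rot: [-3.141, -0.0, 0.231]
force: [-0.3, 0.4, -0.1]
grip_width: 0.0421
```

No contact 0.7 mm below mouth height, so the spigot seems to be entering. Continuing gently.

{"method": "play_rows", "body": {"steps": [[[0,0,0.05,0,0,0,0.3],[0,0,0.1,0,0,0,0.3],[0,0,0.15,0,0,0,0.3],[0,0,0.2,0,0,0,0.3],[0,0,0.2,0,0,0,0.3]]]}}

```text
time_s: 12.95
ee_pos: [0.5986, -0.1585, 0.039]
eef_rot: [-3.141, 0.0, 0.232]
force: [0.1, 2.2, 0.7]
grip_width: 0.042
```

{"method": "play_rows", "body": {"steps": [[[0,0,0.08,0,0,0,0.3],[0,0,0.16,0,0,0,0.3],[0,0,0.24,0,0,0,0.3],[0,0,0.32,0,0,0,0.3],[0,0,0.38,0,0,0,0.3],[0,0,0.38,0,0,0,0.3]]]}}

```text
time_s: 13.45
ee_pos: [0.5985, -0.1585, 0.035]
eef_rot: [-3.141, 0.0, 0.232]
force: [0.2, 1.6, -0.4]
grip_width: 0.0414
```

{"method": "play_rows", "body": {"steps": [[[0,0,0.05,0,0,0,0.3],[0,0,0.1,0,0,0,0.3],[0,0,0.13,0,0,0,0.3],[0,0,0.16,0,0,0,0.3],[0,0,0.16,0,0,0,0.3]]]}}

```text
time_s: 13.87
ee_pos: [0.5986, -0.1587, 0.034]
eef_rot: [-3.141, -0.0, 0.231]
force: [-1.4, 1.5, 6.7]
grip_width: 0.0417
```

Seated at the expected height (6.7 N on the tread). Release and retreat.

{"method": "play_rows", "body": {"steps": [[[0,0,0,0,0,0,0.3],[0,0,-0.03,0,0,0,0.6],[0,0,-0.05,0,0,0,0.8],[0,0,-0.05,0,0,0,0.8],[0,0,-0.05,0,0,0,0.8],[0,0,-0.05,0,0,0,0.8],[0,0,-0.05,0,0,0,0.8],[0,0,-0.05,0,0,0,0.8],[0,0,-2,0,0,0,0.8],[0,0,-5,0,0,0,0.8],[0,0,-9,0,0,0,0.8],[0,4,-12,0,0,0,0.8],[0,8,-12,0,0,0,0.8],[0,8,-12,0,0,0,0.8],[0,8,-12,0,0,0,0.8],[0,8,-12,0,0,0,0.8],[0,8,-12,0,0,0,0.8]]]}}

```text
time_s: 15.28
ee_pos: [0.6167, -0.2354, 0.1532]
eef_rot: [-3.14, 0.001, 0.232]
force: [0.4, 0.2, -0.1]
grip_width: 0.0751
```

```bash
python3 - <<'E'
from h import *
w=cam('wrist'); t=cam('top'); s=cam('side')
a=cv2.resize(w['frame'][60:310,200:450],(500,500)); b=cv2.resize(s['frame'][150:250,310:370],(300,500),interpolation=cv2.INTER_CUBIC)
cv2.imwrite('pics/end.png',np.hstack([a,b]))
im=w['frame'];g=cv2.cvtColor(im,cv2.COLOR_BGR2GRAY)
B=np.array([.5980,-.1577,0]);
print('pred band centre top z .048',proj(w,B+[0,0,.048]),'if on mouth .056',proj(w,B+[0,0,.056]))
a_=np.linspace(0,6.28,360)
for z in (.048,.056):
  p=proj(w,B+[0,0,z]+.021*np.c_[np.cos(a_),np.sin(a_),0*a_]);print(z,p.min(0),p.max(0))
go(bore(3,.1))
E
```

```text
pred band centre top z .048 [[315.1500062  117.96724478]] if on mouth .056 [[315.12358802 117.30235573]]
0.048 [283.66628566  84.66919645] [346.64517369 150.1259006 ]
0.056 [282.71600448  82.99733772] [347.54327227 150.39970934]
cm [-0.02 -7.87  5.38] rot [-0.001  0.     0.   ] at [ 0.6169 -0.2355  0.1538] [-3.1408e+00  3.0000e-04  2.3260e-01] F [-0.34 -0.71 -0.48] w 0.0752 t 15.4333
```

View pics/end.png

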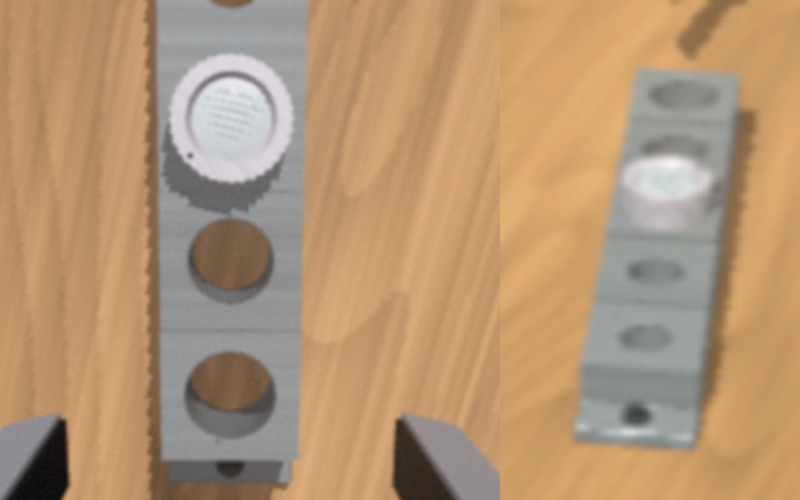

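The ring stands upright in the third bore. In the wrist crop its outline runs from x 168 to 293, which is 62.5 px at full scale. The model gives 63 px if the band is home and 65 px if it sits on the mouth. The side crop agrees.

```bash
python3 -c "
from station import ctrl
print(ctrl.hand_in())"
```

```text
the job is handed in; nothing more can be done
None
```

The ring from the pad now stands in the third bore (28 mm) of the gauge, pushed home and released. The job was handed in after about 15.5 s of robot time; no verdict is reported.

- **Bore 1 (22 mm):** the spigot rested on the mouth at the expected height, with about 11 N of contact.
- **Bore 2 (25 mm):** it rested on the mouth at 5–8 N. It stayed there through a ±1.5 mm sideways search under light pressure, so this was not misalignment.
- **Bore 3 (28 mm):** it entered with almost no resistance, at most about 2 N sideways. The band met the tread 8 mm below mouth height, with 6.7 N of contact.

**Final checks:** the last wrist and side views show the ring upright on the middle tread. Its apparent size in the wrist view (62.5 px) matches a band sitting home (63 px predicted) rather than one resting on the mouth (65 px). The gripper was clear of everything, and the force reading was at noise level. I did not photograph the tray or the other parts again at the end, but the arm never went near them at low height.

**Disagreements between measurements:** the top and wrist cameras differed by about 1.4 mm along the gauge. I used the wrist camera for both the ring and the bores. My first height estimates for the ring top ranged from 22 to 38 mm because the side-view pixel was rough. The closer wrist view agreed with the expected 28 mm.

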